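# Put the solder away and ease the sticking dust cover shut

## Robot

A 7-joint arm with a two-finger parallel gripper is mounted at the origin on the work surface. World frame = base frame: x ahead of the robot, y to its left, z up, the work surface at z = 0. Lengths are in m, angles in rad, forces in N, time in s.
With the tool pointing down it reaches from about 0.4 to 0.85 m from the base axis. Payload 10.4 kg.
Tool frame: the origin (TCP) lies midway between the tips of the shut fingers; the grasp point (between the pads) lies hold_point_z behind it (hold_point_z is the distance from the TCP to the grasp point, in m); z points along the fingers, y is the line along which they close (so a half turn about z gives the same grasp; the last joint's range is limited). The gripper opens to 87 mm and grips with 3 to 60 N. Pads are 19 mm wide; open, the fingers measure 117 mm over their backs; the gripper's body (75 mm by 190 mm) begins 51 mm behind the grasp point.
Start: joints at [-1.286, 0.332, -0.065, 1.46, 0.022, 1.35, -0.088], TCP at [0.189, 0.596, 0.223] pointing down, gripper open.
Joint ranges: [-2.6, 2.6], [-0.5, 2.12], [-1.47, 1.34], [0.16, 2.42], [-1.27, 4.41], [0.06, 2.06], [-2.6, 2.6]. Speed limits (rad/s): [2.22, 2.22, 2.79, 2.79, 3.14, 3.14, 3.14].

## Interface

Orientations are given as a unit quaternion [x, y, z, w].
In Python, from bench import * gives the robot as it stands. The module is installed in compiled form; this text tells all that it offers.
- The arm moves only by the tool drive_tool, never from a script. Its argument "increments" is a list of rows, each a list of 6 numbers: the shift along the tool's x, y, z scaled (see below), then the turn, a rotation vector about the tool's x, y, z scaled (see below). In form: [[dx, dy, dz, rx, ry, rz], ...]. A call has exactly 5 rows; each row is the pose to reach, as a shift and turn from the pose commanded when the call began, along the tool's axes at that moment; what a row does not reach only later rows make up. The controller multiplies each number of a shift by 300 mm and each number of a turn by pi/4 rad. A row lasts 1/12 s, in which the tool goes at most 41.7 mm and 7.16 degrees, less where a joint would pass 70% of its speed; a pose out of reach is approached as far as the arm can. A call with a number of a shift or a turn outside -1 to 1 is refused whole. A call with a gripper value outside its range is refused whole. "claw" is the closure, from 0 (fully open) to 1 (shut), set as the call begins (left out, the last holds). The fingers move at their own pace and stop on an object; "force" is the grip in N (left out, the last holds). Time passes only in rows, so rows that repeat a pose let the fingers close, or fill a call up. It gives the time, the measured TCP pose, the force, the opening and the grip force at its end, in the units of the state.
- read_state(): the state, without advancing time (a new reading comes with each control period).
- camera(name): name is "scene" or "top" or "wrist"; returns the picture (384x512x3 uint8, blue, green, red); there is no depth.
- get_calibration(name): a dict with "K" (3x3 intrinsics, pixels), "position" and "rotation" of the camera in the world. Camera axes: x right, y down, z forward; pixel columns grow to the right and rows downward; lengths in m; the calibration is good to about 2 mm. A picture is of the moment at which its call begins: read the wrist's pose just before it. get_calibration takes no time and is no camera call; for the wrist camera it gives the pose at the moment of the call.
- close_job(): hands the job in; it is judged then, once.
The state is a dict: "time": time; "joint_positions": joint angles; "joint_vel": joint speeds; "joint_torque": joint torques, N m; "ee_pos": TCP position; "eef_rot": TCP orientation; "ft_force": force on the tool from outside, world axes, zero at the start; "torque": the same for the moment, N m; "width": finger opening in m; "grip_force": force on a finger pad.
Only numpy, scipy, OpenCV 4.12 (cv2) and the standard library are available. Lean on these libraries where they do the work, as an engineer would, in place of code of your own. Each camera call takes 0.05 s, during which the arm holds its last target. There are 200 camera calls.

## Task

Stand the loose spool of solder in the empty middle compartment of the bench case, then slide the case's wooden dust cover shut until it is fully home against the far wall at both ends. The cover sticks and cocks in its tracks if it is pushed at one end only, so work it along with gentle pushes against its left and right finger ledges in turn, never forcing it when it binds, and leave everything else lying where it is.

Things in the scene. Friction and masses are not known exactly. Their poses are not given: they have to be found in the camera images.
- case: Fixed bench case: shallow plywood box 300 mm (x) by 474 mm (y), 66 mm high, turned up to 0.15 rad. Origin: centre of its underside, on the bench; x away from the robot, y left, z up. Its near part is a fixed deck, pliers and brush lying on it; its far part (case x -15 to 140 mm) is an open well, floor 10 mm high, cut by dividers at y = +-70 mm, tops 44 mm high, into three compartments.
- deck_edge (a point): Middle of the deck's far edge, top side (case x = -15 mm, 66 mm high): the deck runs from here 125 mm towards the robot. The parked cover slides out from under it.
- well_mid (a point): Point on the floor of the middle compartment (10 mm above the bench), on the case's centre line, 31 mm before the inside of the far wall: about the middle of the strip that the open cover leaves free. The compartment is 134 mm wide in y. The far wall's top is 66 mm high.
- spool: The loose spool of solder, standing on the bench to the right or left of the case: flanges 40 mm across, 32 mm tall, 37 mm thick between them, 150 g. Origin: centre of its underside; z is its axis, up. It must stand upright in the well (its top is then 42 mm high) to clear the cover. Two like spools are in the case already and stay there.
- cover: Sliding dust cover: dark board 170 (x) by 405 (y) by 8 mm, about 0.8 kg, underside 50 mm above the bench, with a light runner 100 mm long along each side edge, held in tracks by lips. Origin: centre of its underside. It starts 60 to 72 mm short of shut, its near part under the deck, and shuts along the case's +x; shut, its origin is at case x = 55 mm.
- ledge_left (a point): Middle of the upright face (a polished, slippery brass plate) of the left finger ledge, 10 mm above the cover's top, 68 mm above the bench, at cover y = +150 mm. The ledge is a light wooden wedge on the cover, 90 mm long in y, 20 mm high, 20 mm deep: the face looks to the robot (-x), the back slopes down to the cover's far edge. 60 mm or more are free between face and deck.
- ledge_right (a point): The same point of the right finger ledge, at cover y = -150 mm. Crooked guide strips leave the runners about 1 to 1.5 mm play each side: pushed at one ledge, that end swings 5 to 30 mm forward (it differs) until the runners wedge and more push there gains nothing; a push at the other ledge frees it. Free, it slides at 1 to 5 N; the runners split above 25 N of push, press or squeeze.
- edge_left (a point): Point on the top of the cover's far edge at the left end, 150 mm left of its middle and 20 mm beyond the face of the left ledge. Fully home: it meets home_left.
- edge_right (a point): The same at the right end of the cover's far edge. Fully home: it meets home_right.
- home_left (a point): Point on the inside of the case's far wall where edge_left lies when the cover is home, 58 mm above the bench. The wall is a rigid stop.
- home_right (a point): The same point for edge_right.
- flux_jar: Small amber jar with a white cap, 44 mm across, 55 mm tall, on the bench at the side of the case where the spool is not. Leave it. Origin: centre of its underside.
- stock_left: Spool like the loose one, already in the left compartment. Leave it. Origin: centre of its underside.
- stock_right: Spool like the loose one, already in the right compartment. Leave it. Origin: centre of its underside.
- pliers: Pliers lying on the near half of the case's deck, 15 mm high, 120 mm long. Leave them. Origin: near their middle, underside.
- flux_brush: Brush 130 mm long lying on the near half of the case's deck. Leave it. Origin: near its middle.
- foil_roll: Flat roll of copper foil, 60 mm across, 7 mm high, lying beyond the case. Leave it. Origin: centre of its underside.
- lead_weight: Dark steel weight with a brass knob, 70 by 45 mm, 42 mm high, standing beyond the case. Leave it. Origin: centre of its underside.
- hammer: Hammer lying beyond the case on the right. Leave it. Origin: near its middle, underside.

How it is judged:
On the way:
1. the spool stands upright on the floor of the middle compartment, let go, with the cover still open (z of spool in the frame of case below 0.015 m and x of spool in the frame of case between -0.01 and 0.14 m and y of spool in the frame of case between -0.067 and 0.067 m and angle between spool's own z axis and vertical below 0.2 rad and contact force between the fingers and spool below 0.1 N and horizontal distance between edge_left and home_left above 0.03 m), for 0.2 s.
At the end, for the whole second after the job is handed in: The cover lies at rest in its tracks, both ends of its far edge within 2.5 mm of the inside of the far wall, and the spool stands upright (within 0.2 rad) on the floor of the middle compartment under it (x of edge_left in the frame of home_left above -0.0025 m and x of edge_right in the frame of home_right above -0.0025 m and z of cover in the frame of case below 0.054 m and linear speed of cover below 0.01 m/s and z of spool in the frame of case below 0.015 m and y of spool in the frame of case between -0.067 and 0.067 m and angle between spool's own z axis and vertical below 0.2 rad and linear speed of spool below 0.02 m/s); the robot touches nothing.
It fails at once if the cover is pushed, pressed or squeezed with more than 25 N (contact force between any of the fingers, the arm and cover above 25 N).
It fails at once if the cover is lifted or tipped out of its tracks (angle between cover's own z axis and vertical above 0.1 rad).
It fails at once if any of the other spools, the jar, the pliers, the brush, the foil roll, the weight or the hammer is shifted by more than 30 mm (distance of any of stock_left, stock_right, flux_jar, pliers, flux_brush, foil_roll, lead_weight, hammer from where it was at the start of the episode above 0.03 m).
It also fails if it takes over 70 s, if anything falls off the work surface, if the arm or the gripper's body presses on something with over 40 N, if the wrist force passes 120 N, or if a joint passes its speed limit or range.

## Working session

There is one attempt and no reset: what is moved stays moved. The work goes in short steps, Python scripts to look and compute and a tool call to move; the robot and the scene stay as the last step left them, time stands still between calls to the robot, and variables do not carry over. Pictures are saved under pics/ and viewed, at most 10 in all, crops included, and the job is handed in when it is done.

Besides the shell and the picture viewer there is one more tool, called after "Request:" as a command line: name --pt "numbers of a row" for each row, then --argument value for the rest. drive_tool: Moves the arm, as the interface text tells. Its arguments: {"type":"object","properties":{"increments":{"type":"array","items":{"type":"array","items":{"type":"number"}}},"claw":{"type":"number"},"force":{"type":"number"}},"required":["increments"]}

```bash
mkdir -p pics
cat > h.py <<'E'
from bench import *
import numpy as np, cv2
from scipy.spatial.transform import Rotation as R
def snap(n,f):
    im=camera(n); cv2.imwrite('pics/'+f,im); return im
def ray(n,u,v,z,cal=None):
    c=cal or get_calibration(n); K=np.array(c['K']); Rm=np.array(c['rotation']); p=np.array(c['position'])
    d=Rm@np.linalg.inv(K)@[u,v,1]; return p+d*(z-p[2])/d[2]
def proj(n,X):
    c=get_calibration(n); q=np.array(c['K'])@np.array(c['rotation']).T@(np.array(X)-c['position']); return q[:2]/q[2]
E
python3 - <<'E'
from h import *
snap('top','top0.png'); snap('scene','sc0.png')
s=read_state(); print(s)
for n in('top','scene'): print(n,get_calibration(n))
E
```

```text
{'time': 0.1, 'joint_positions': array([-1.28560325,  0.33279255, -0.06471363,  1.46083422,  0.02158313,
        1.34989592, -0.08848451]), 'joint_vel': array([-0.00088099, -0.00254794,  0.00034465, -0.00229443, -0.00086413,
        0.00190975,  0.00136886]), 'joint_torque': array([ 1.10856661e-03, -6.24540854e+01,  2.45446607e-02, -3.90721714e+01,
       -6.13294914e-02,  3.65057588e-02,  4.87008356e-05]), 'ee_pos': array([0.18923526, 0.59531118, 0.22185463]), 'eef_rot': array([ 1.53268299e-01,  9.88184419e-01, -6.12826972e-04, -7.76920106e-05]), 'ft_force': array([ 0.3137957 , -0.69381646,  0.63325994]), 'torque': array([-0.02746228,  0.00671203,  0.01871361]), 'grip_force': 0.0, 'width': 0.0870823298722638}
top {'K': array([[451.34733078,   0.        , 249.83257573],
       [  0.        , 451.34733078, 188.24689692],
       [  0.        ,   0.        ,   1.        ]]), 'position': array([0.40363506, 0.00195534, 1.13757346]), 'rotation': array([ 0.71325599, -0.69528932,  0.06805512, -0.0566318 ])}
scene {'K': array([[494.94304252,   0.        , 265.49985348],
       [  0.        , 494.94304252, 192.87579686],
       [  0.        ,   0.        ,   1.        ]]), 'position': array([1.32754904, 0.42686252, 0.89551041]), 'rotation': array([ 0.4591903 ,  0.79300577, -0.34861357, -0.19686213])}
```

View pics/top0.png

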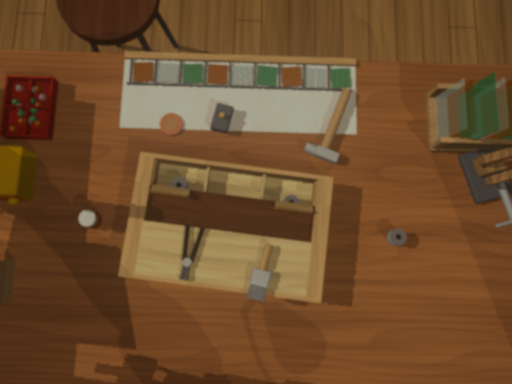

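View pics/sc0.png

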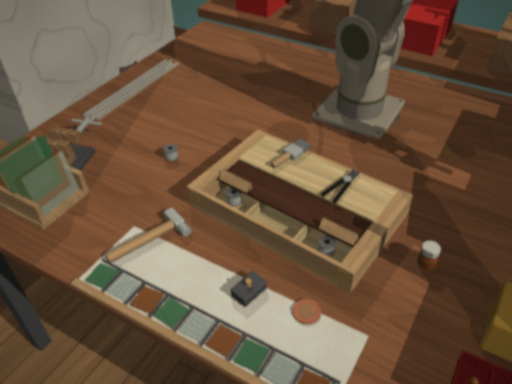

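```bash
sed -i "s/Rm=np.array(c\['rotation'\])/Rm=R.from_quat(c['rotation']).as_matrix()/; s/np.array(c\['rotation'\]).T/R.from_quat(c['rotation']).as_matrix().T/" h.py
python3 - <<'E'
from h import *
print('base',proj('top',[0,0,0]),proj('scene',[0,0,0]),'tcp',proj('top',[.189,.596,.22]),proj('scene',[.189,.596,.22]))
for nm,u,v,z in[('FL',142,153,.066),('FR',333,177,.066),('NL',120,276,.066),('NR',322,301,.066),('spool',398,237,.032),('jar',87,218,.055)]:
    print(nm,ray('top',u,v,z).round(4))
for nm,u,v,z in[('spool',171,148,.032),('jar',431,246,.055)]: print(nm,ray('scene',u,v,z).round(4))
im=cv2.imread('pics/top0.png')[140:310,110:420]; 
a=cv2.resize(im[:,:235],None,fx=3.4,fy=3.4,interpolation=cv2.INTER_CUBIC); cv2.imwrite('pics/c0.png',a)
E
```

```text
base [237.5514383  445.09501603] [358.66316427 109.50037493] tcp [-74.35921913 375.8536009 ] [585.66079645 139.39635978]
FL [0.6751 0.2515 0.066 ]
FR [ 0.6283 -0.2146  0.066 ]
NL [0.3802 0.283  0.066 ]
NR [ 0.3344 -0.1865  0.066 ]
spool [ 0.4894 -0.3804  0.032 ]
jar [0.5142 0.3745 0.055 ]
spool [ 0.4937 -0.375   0.032 ]
jar [0.514  0.3753 0.055 ]
```

View pics/c0.png

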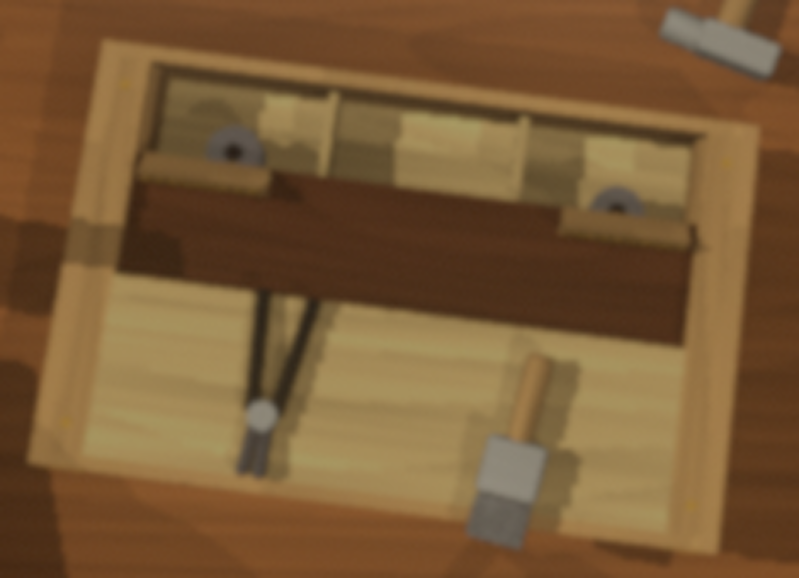

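Top view: the case is yawed about −0.10 rad with its centre at about (0.5045, 0.033). The 0.468 × 0.296 m I measured fits the given size. The spool is at about (0.49, −0.378) and the jar is on the left. I'll turn the tool to the case axes and travel above the spool.

Request:
drive_tool --pt "-0.106 -0.081 0 0 0 -0.09" --pt "-0.212 -0.161 0 0 0 -0.18" --pt "-0.319 -0.242 0 0 0 -0.262" --pt "-0.425 -0.322 0 0 0 -0.262" --pt "-0.531 -0.403 0 0 0 -0.262" --claw 0

```text
time: 0.52
ee_pos: [0.3052, 0.4303, 0.2222]
eef_rot: [0.051, 0.999, -0.0, -0.0]
ft_force: [1.4, 0.9, 1.6]
width: 0.0872
grip_force: 0.0
```

Request:
drive_tool --pt "-0.087 -0.1 0 0 0 0" --pt "-0.175 -0.2 0 0 0 0" --pt "-0.262 -0.3 0 0 0 0" --pt "-0.35 -0.4 0 0 0 0" --pt "-0.437 -0.503 0 0 0 0"

```text
time: 0.93
ee_pos: [0.4202, 0.2669, 0.2225]
eef_rot: [0.051, 0.999, 0.0, -0.0]
ft_force: [0.4, 0.4, 0.8]
width: 0.0871
grip_force: 0.0
```

Request:
drive_tool --pt "-0.072 -0.084 0 0 0 0" --pt "-0.145 -0.168 0 0 0 0" --pt "-0.217 -0.252 0 0 0 0" --pt "-0.29 -0.336 0 0 0 0" --pt "-0.362 -0.42 0 0 0 0"

```text
time: 1.35
ee_pos: [0.5153, 0.1307, 0.2224]
eef_rot: [0.051, 0.999, 0.0, -0.0]
ft_force: [0.4, -0.2, 0.8]
width: 0.087
grip_force: 0.0
```

Run:
```python
import bench; print([n for n in dir(bench) if not n.startswith('__')])
print(getattr(bench,'hold_point_z',None))
s=bench.read_state(); print(s['joint_positions'].round(3),s['ee_pos'],s['eef_rot'])
```

```text
['PlanningError', 'camera', 'close_job', 'get_calibration', 'hold_point_z', 'read_state']
0.0187
[-0.644  0.121  0.338  1.726 -0.042  1.302  1.172] [0.51530636 0.13073667 0.22239263] [ 5.09517669e-02  9.98701110e-01  2.47168276e-06 -1.03901269e-04]
```

Request:
drive_tool --pt "-0.006 -0.112 0 0 0 0" --pt "-0.012 -0.224 0 0 0 0" --pt "-0.018 -0.336 0 0 0 0" --pt "-0.024 -0.448 0 0 0 0" --pt "-0.03 -0.56 0 0 0 0"

```text
time: 1.77
ee_pos: [0.506, -0.0374, 0.2223]
eef_rot: [0.051, 0.999, 0.0, -0.0]
ft_force: [0.9, -0.4, -0.4]
width: 0.0871
grip_force: 0.0
```

Request:
drive_tool --pt "-0.006 -0.112 0 0 0 0" --pt "-0.012 -0.224 0 0 0 0" --pt "-0.018 -0.336 0 0 0 0" --pt "-0.024 -0.448 0 0 0 0" --pt "-0.03 -0.56 0 0 0 0"

```text
time: 2.18
ee_pos: [0.498, -0.2053, 0.2224]
eef_rot: [0.051, 0.999, 0.0, -0.0]
ft_force: [0.6, -0.0, -0.5]
width: 0.0873
grip_force: 0.0
```

Request:
drive_tool --pt "-0.006 -0.112 0.03 0 0 0" --pt "-0.012 -0.224 0.06 0 0 0" --pt "-0.018 -0.336 0.1 0 0 0" --pt "-0.03 -0.5 0.13 0 0 0" --pt "-0.03 -0.5 0.13 0 0 0"

```text
time: 2.6
ee_pos: [0.4889, -0.3599, 0.1817]
eef_rot: [0.054, 0.999, -0.001, -0.002]
ft_force: [-1.0, -0.9, 0.3]
width: 0.087
grip_force: 0.0
```

Run:
```python
from h import *
s=read_state(); print(s['joint_positions'].round(3),s['ee_pos'].round(4),s['eef_rot'].round(4))
c=get_calibration('wrist'); im=snap('wrist','w1.png'); print(c, proj('wrist',[.4915,-.378,.032]))
```

```text
[ 0.006  0.371  0.701  1.598 -0.244  1.265  2.211] [ 0.4889 -0.3599  0.1817] [ 0.054   0.9985 -0.0012 -0.0016]
{'K': array([[345.0189618 ,   0.        , 254.55312271],
       [  0.        , 345.0189618 , 193.70819654],
       [  0.        ,   0.        ,   1.        ]]), 'position': array([ 0.4218379 , -0.35235814,  0.34483011]), 'rotation': array([0.73830262, 0.66298205, 0.08227924, 0.09270472])} [234.78003936 185.77037152]
```

View pics/w1.png

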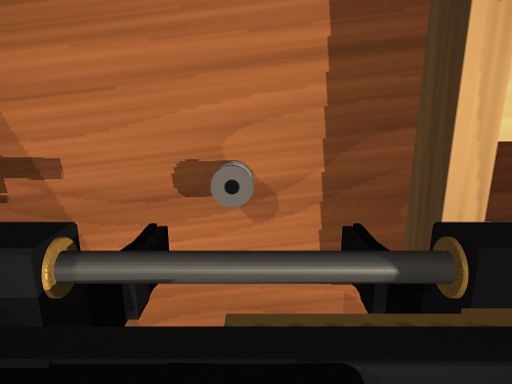

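The spool's top centre is at pixel (232,187), and I predicted (235,186).

```bash
cat >> h.py <<'E'
CO=np.array([.5045,.0334]); CY=-.101
def cs(p):  # world->case
    c,s=np.cos(CY),np.sin(CY); d=np.array(p)[:2]-CO; return np.array([c*d[0]+s*d[1],-s*d[0]+c*d[1]])
def wd(x,y):
    c,s=np.cos(CY),np.sin(CY); return CO+[c*x-s*y,s*x+c*y]
def inc(p,yaw=CY):   # increments to reach world p with tool y along case y
    s=read_state(); Rt=R.from_quat(s['eef_rot']); 
    T=R.from_matrix(np.array([[-np.cos(yaw),-np.sin(yaw),0],[-np.sin(yaw),np.cos(yaw),0],[0,0,-1]]))
    print('pos',s['ee_pos'].round(4),'case',cs(s['ee_pos']).round(4),'F',s['ft_force'].round(2))
    print('inc',(Rt.inv().apply(np.array(p)-s['ee_pos'])/.3).round(4),((Rt.inv()*T).as_rotvec()/(np.pi/4)).round(4))
E
python3 - <<'E'
from h import *
p=ray('wrist',232,187,.032); print(p, cs(p)); inc([p[0],p[1],.006])
E
```

```text
[ 0.49238747 -0.38071815  0.032     ] [ 0.02970405 -0.41322902]
pos [ 0.4892 -0.3592  0.182 ] case [ 0.0243 -0.3921] F [-1.44  0.65  0.14]
inc [-0.0203 -0.0689  0.5866] [-0.0029 -0.004  -0.0096]
```

Request:
drive_tool --pt "-0.02 -0.069 0.08 0 0 -0.01" --pt "-0.02 -0.069 0.18 0 0 -0.01" --pt "-0.02 -0.069 0.28 0 0 -0.01" --pt "-0.02 -0.069 0.37 0 0 -0.01" --pt "-0.02 -0.069 0.4 0 0 -0.01"

```text
time: 3.07
ee_pos: [0.4944, -0.373, 0.0593]
eef_rot: [0.047, 0.999, 0.002, -0.003]
ft_force: [-0.3, 0.7, -0.5]
width: 0.0869
grip_force: 0.0
```

Run:
```python
from h import *
print(read_state()['joint_positions'].round(2)); inc([.4924,-.3807,.006])
```

```text
[ 0.08  0.53  0.64  1.68 -0.35  1.06  2.31]
pos [ 0.4944 -0.373   0.0593] case [ 0.0309 -0.4053] F [-0.29  0.67 -0.5 ]
inc [ 0.0032 -0.0268  0.1776] [ 0.0036 -0.0066  0.0093]
```

Request:
drive_tool --pt "0 0 0 0 0 0" --pt "0 0 0 0 0 0" --pt "0 0 0 0 0 0" --pt "0 0 0 0 0 0" --pt "0 0 0 0 0 0"

```text
time: 3.48
ee_pos: [0.4968, -0.3755, 0.065]
eef_rot: [0.047, 0.999, -0.0, 0.001]
ft_force: [0.5, -0.1, -0.1]
width: 0.0873
grip_force: 0.0
```

Run:
```python
from h import *
print(read_state()['joint_positions'].round(2)); inc([.4924,-.3807,.006])
```

```text
[ 0.08  0.52  0.64  1.67 -0.35  1.06  2.31]
pos [ 0.4968 -0.3755  0.065 ] case [ 0.0335 -0.4076] F [ 0.47 -0.09 -0.08]
inc [ 0.0133 -0.0186  0.1966] [-0.0007  0.0028  0.0088]
```

Request:
drive_tool --pt "0.013 -0.019 0.0 0 0 0.009" --pt "0.013 -0.019 0.06 0 0 0.009" --pt "0.013 -0.019 0.12 0 0 0.009" --pt "0.013 -0.019 0.17 0 0 0.009" --pt "0.013 -0.019 0.197 0 0 0.009"

```text
time: 3.9
ee_pos: [0.4907, -0.3803, 0.0031]
eef_rot: [0.051, 0.999, 0.0, -0.001]
ft_force: [0.2, -0.7, 0.3]
width: 0.0867
grip_force: 0.0
```

Request:
drive_tool --pt "0 0 0 0 0 0" --pt "0 0 0 0 0 0" --pt "0 0 0 0 0 0" --pt "0 0 0 0 0 0" --pt "0 0 0 0 0 0" --claw 1 --force 15

```text
time: 4.32
ee_pos: [0.492, -0.3808, 0.0053]
eef_rot: [0.051, 0.999, -0.0, 0.001]
ft_force: [0.3, 0.4, -0.5]
width: 0.0615
grip_force: 0.0
```

Request:
drive_tool --pt "0 0 0 0 0 0" --pt "0 0 0 0 0 0" --pt "0 0 0 0 0 0" --pt "0 0 0 0 0 0" --pt "0 0 0 0 0 0"

```text
time: 4.73
ee_pos: [0.4917, -0.3805, 0.0046]
eef_rot: [0.051, 0.999, -0.0, 0.0]
ft_force: [-0.4, 0.0, 2.9]
width: 0.0373
grip_force: 14.8
```

Request:
drive_tool --pt "0 0 0 0 0 0" --pt "0 0 0 0 0 0" --pt "0 0 0 0 0 0" --pt "0 0 0 0 0 0" --pt "0 0 -0.04 0 0 0"

```text
time: 5.15
ee_pos: [0.4903, -0.3793, 0.0145]
eef_rot: [0.051, 0.999, 0.001, -0.002]
ft_force: [-0.0, 0.5, -2.2]
width: 0.0372
grip_force: 15.0
```

Run:
```python
from h import *
s=read_state(); print(s['width'],s['grip_force'],s['ee_pos'],wd(.109,0)); 
# cover far edge in top picture not needed; target case(.109,0)
print(cs(s['ee_pos']))
```

```text
0.03722764266686776 14.975363463163376 [ 0.49031052 -0.37926711  0.01454542] [0.61294452 0.02240971]
[ 0.02749138 -0.41199479]
```

Request:
drive_tool --pt "0 0 -0.06 0 0 0" --pt "0 0 -0.14 0 0 0" --pt "0 0 -0.22 0 0 0" --pt "0 0 -0.3 0 0 0" --pt "0 0 -0.38 0 0 0"

```text
time: 5.57
ee_pos: [0.4912, -0.3802, 0.132]
eef_rot: [0.051, 0.999, 0.0, -0.0]
ft_force: [0.9, -0.5, -1.8]
width: 0.0379
grip_force: 15.0
```

Request:
drive_tool --pt "-0.02 0.08 0 0 0 0" --pt "-0.04 0.17 0 0 0 0" --pt "-0.06 0.26 0 0 0 0" --pt "-0.08 0.36 0 0 0 0" --pt "-0.09 0.45 0 0 0 0"

```text
time: 5.98
ee_pos: [0.5325, -0.2469, 0.1309]
eef_rot: [0.05, 0.999, 0.0, 0.0]
ft_force: [1.4, 0.1, -1.1]
width: 0.0373
grip_force: 15.0
```

Request:
drive_tool --pt "-0.02 0.09 0 0 0 0" --pt "-0.04 0.18 0 0 0 0" --pt "-0.06 0.27 0 0 0 0" --pt "-0.08 0.36 0 0 0 0" --pt "-0.09 0.45 0 0 0 0"

```text
time: 6.4
ee_pos: [0.5729, -0.1159, 0.131]
eef_rot: [0.051, 0.999, 0.0, 0.0]
ft_force: [0.8, 0.1, -1.4]
width: 0.0374
grip_force: 15.0
```

Request:
drive_tool --pt "-0.02 0.09 0 0 0 0" --pt "-0.04 0.18 0 0 0 0" --pt "-0.06 0.27 0 0 0 0" --pt "-0.08 0.36 0 0 0 0" --pt "-0.09 0.4 0 0 0 0"

```text
time: 6.82
ee_pos: [0.6121, 0.0041, 0.1307]
eef_rot: [0.049, 0.999, 0.001, -0.0]
ft_force: [-0.2, 0.7, -1.6]
width: 0.0373
grip_force: 15.0
```

Run:
```python
from h import *
print(read_state()['joint_positions'].round(2)); inc([*wd(.109,0),.09])
snap('wrist','w2.png')
for y in(.105,.15,.195,-.105,-.15,-.195): print(y,proj('wrist',[*wd(.05,y),.078]).round(0),proj('wrist',[*wd(.14,y),.066]).round(0))
```

```text
[-0.51  0.4   0.55  1.64 -0.23  1.17  1.56]
pos [0.6121 0.0041 0.1307] case [ 0.11   -0.0183] F [-0.17  0.66 -1.58]
inc [0.0031 0.0609 0.1356] [ 0.0021 -0.0003  0.005 ]
0.105 [454. 119.] [426. 248.]
0.15 [528. 120.] [489. 248.]
0.195 [601. 120.] [552. 249.]
-0.105 [110. 117.] [130. 247.]
-0.15 [ 36. 117.] [ 66. 247.]
-0.195 [-38. 116.] [  2. 246.]
```

View pics/w2.png

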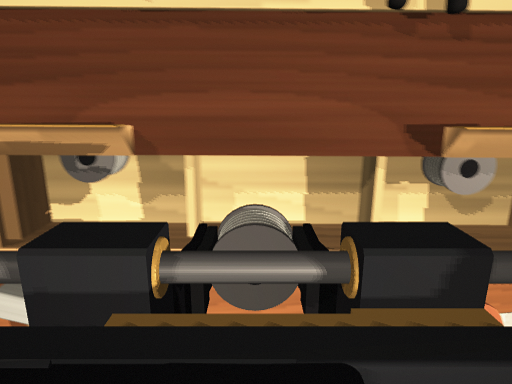

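The cover's far edge is at row 156, the far wall's inner top at about row 222, the deck edge at about row 10, the dividers at about columns 190 and 374, and the ledges' inner ends at about columns 133 and 443.

Run:
```python
from h import *
for n,u,v,z in[('edge',290,156,.058),('wall',190,223,.066),('wallR',372,224,.066),('deck',290,10,.066),('divR',190,175,.044),('divL',374,175,.044),('ledgeRtop',133,126,.078),('ledgeLtop',443,128,.078),('edgeR',133,154,.058),('edgeL',443,157,.058)]:
    print(n,cs(ray('wrist',u,v,z)).round(4))
print(get_calibration('wrist')['position'],read_state()['ee_pos'])
```

```text
edge [0.0759 0.0073]
wall [ 0.122  -0.0616]
wallR [0.1221 0.0651]
deck [-0.013   0.0037]
divR [ 0.0924 -0.0643]
divL [0.0916 0.0712]
ledgeRtop [ 0.0552 -0.0917]
ledgeLtop [0.0552 0.0988]
edgeR [ 0.0752 -0.1001]
edgeL [0.076  0.1124]
[0.54478406 0.01128699 0.29339743] [0.61244705 0.00527221 0.13049368]
```

Request:
drive_tool --pt "0.005 0.04 0.0 0 0 0.005" --pt "0.005 0.066 0.05 0 0 0.005" --pt "0.005 0.066 0.12 0 0 0.005" --pt "0.005 0.066 0.18 0 0 0.005" --pt "0.005 0.066 0.2 0 0 0.005"

```text
time: 7.28
ee_pos: [0.6102, 0.0184, 0.0681]
eef_rot: [0.053, 0.999, -0.001, -0.002]
ft_force: [-1.2, 0.5, -2.0]
width: 0.0377
grip_force: 15.0
```

Run:
```python
from h import *
inc([*wd(.108,.002),.0152])
```

```text
pos [0.6102 0.0184 0.0681] case [ 0.1067 -0.0043] F [-1.17  0.47 -1.97]
inc [-0.005   0.0211  0.1763] [-0.0017 -0.0046 -0.007 ]
```

Request:
drive_tool --pt "-0.003 0.01 0.03 0 0 -0.004" --pt "-0.003 0.015 0.06 0 0 -0.004" --pt "-0.003 0.015 0.1 0 0 -0.004" --pt "-0.003 0.015 0.14 0 0 -0.004" --pt "-0.003 0.015 0.14 0 0 -0.004"

```text
time: 7.7
ee_pos: [0.612, 0.0236, 0.0258]
eef_rot: [0.051, 0.999, -0.0, -0.002]
ft_force: [-0.6, -0.5, -2.0]
width: 0.0375
grip_force: 15.0
```

Run:
```python
from h import *
inc([*wd(.108,.002),.0152])
```

```text
pos [0.612  0.0236 0.0258] case [0.1079 0.001 ] F [-0.6  -0.48 -2.04]
inc [-0.0004  0.0032  0.0355] [-0.001  -0.0042 -0.0013]
```

Request:
drive_tool --pt "0 0 0.008 0 0 0" --pt "0 0 0.016 0 0 0" --pt "0 0 0.024 0 0 0" --pt "0 0 0.03 0 0 0" --pt "0 0 0.03 0 0 0"

```text
time: 8.12
ee_pos: [0.6134, 0.0236, 0.0193]
eef_rot: [0.051, 0.999, 0.0, -0.0]
ft_force: [0.3, -0.0, -0.9]
width: 0.0372
grip_force: 15.0
```

Request:
drive_tool --pt "0 0 0 0 0 0" --pt "0 0 0 0 0 0" --pt "0 0 0 0 0 0" --pt "0 0 0 0 0 0" --pt "0 0 0 0 0 0"

```text
time: 8.53
ee_pos: [0.6135, 0.0236, 0.0195]
eef_rot: [0.051, 0.999, 0.0, 0.0]
ft_force: [0.0, 0.3, -1.9]
width: 0.0373
grip_force: 15.0
```

Request:
drive_tool --pt "0 0 0.005 0 0 0" --pt "0 0 0.01 0 0 0" --pt "0 0 0.013 0 0 0" --pt "0 0 0.016 0 0 0" --pt "0 0 0.016 0 0 0"

```text
time: 8.95
ee_pos: [0.6134, 0.0236, 0.0146]
eef_rot: [0.051, 0.999, 0.0, -0.0]
ft_force: [-1.4, 0.2, -0.7]
width: 0.0376
grip_force: 14.9
```

Request:
drive_tool --pt "0 0 0 0 0 0" --pt "0 0 0 0 0 0" --pt "0 0 0 0 0 0" --pt "0 0 0 0 0 0" --pt "0 0 0 0 0 0" --claw 0.3

```text
time: 9.37
ee_pos: [0.6136, 0.0237, 0.0147]
eef_rot: [0.051, 0.999, 0.0, 0.0]
ft_force: [0.4, 0.4, -0.2]
width: 0.0586
grip_force: 0.0
```

Request:
drive_tool --pt "0 0 0 0 0 0" --pt "0 0 0 0 0 0" --pt "0 0 -0.02 0 0 0" --pt "0 0 -0.06 0 0 0" --pt "0 0 -0.1 0 0 0"

```text
time: 9.78
ee_pos: [0.6134, 0.0235, 0.0457]
eef_rot: [0.051, 0.999, -0.0, -0.0]
ft_force: [0.9, -1.1, -0.6]
width: 0.061
grip_force: 0.0
```

Request:
drive_tool --pt "0 0 -0.08 0 0 0" --pt "0 0 -0.18 0 0 0" --pt "0 0 -0.28 0 0 0" --pt "0 0 -0.34 0 0 0" --pt "0 0 -0.34 0 0 0"

```text
time: 10.2
ee_pos: [0.616, 0.0234, 0.1528]
eef_rot: [0.051, 0.999, 0.001, 0.004]
ft_force: [0.6, 0.0, -0.0]
width: 0.0609
grip_force: 0.0
```

Run:
```python
from h import *
inc([*wd(.108,.002),.15]); a=snap('top','t3.png'); b=snap('wrist','w3.png')
sc=camera('scene')[110:310,170:430]
cv2.imwrite('pics/m3.png',np.vstack([cv2.resize(b,(400,300)),cv2.resize(sc,(400,300),interpolation=cv2.INTER_CUBIC)]).astype(np.uint8)[:600])
```

```text
pos [0.616  0.0234 0.1528] case [0.112  0.0013] F [ 0.62  0.02 -0.03]
inc [0.0134 0.0024 0.0093] [ 0.0032  0.01   -0.0019]
```

View pics/m3.png

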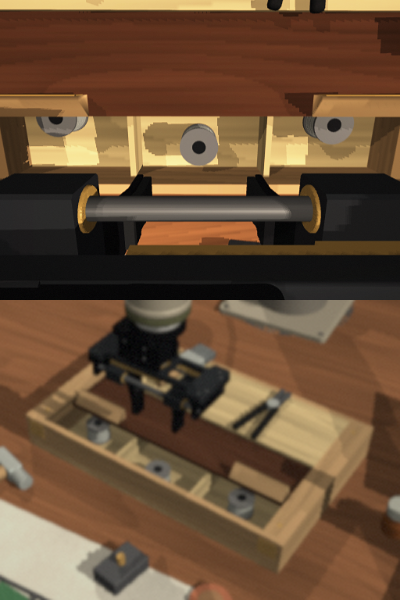

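Spool stands upright in the middle compartment, and the other spools haven't moved. Now to the left ledge with fingers shut.

Request:
drive_tool --pt "0.06 0.1 0 0 0 0" --pt "0.12 0.2 0 0 0 0" --pt "0.18 0.3 0 0 0 0" --pt "0.24 0.4 0 0 0 0" --pt "0.307 0.507 0 0 0 0" --claw 1

```text
time: 10.77
ee_pos: [0.536, 0.1849, 0.1457]
eef_rot: [0.051, 0.999, -0.001, -0.001]
ft_force: [1.0, -0.4, 0.1]
width: 0.0354
grip_force: 0.0
```

Request:
drive_tool --pt "0 0 0 0 0 0" --pt "0 0 0.03 0 0 0" --pt "0 0 0.08 0 0 0" --pt "0 0 0.13 0 0 0" --pt "0 0 0.13 0 0 0"

```text
time: 11.18
ee_pos: [0.5356, 0.1822, 0.1039]
eef_rot: [0.052, 0.999, -0.002, -0.002]
ft_force: [-0.3, -0.3, -0.3]
width: 0.004
grip_force: 0.0
```

Run:
```python
from h import *
inc([*wd(.020,.153),.066]); print(read_state()['joint_positions'].round(2))
snap('wrist','w4.png')
```

```text
pos [0.5356 0.1822 0.1039] case [0.016  0.1511] F [-0.31 -0.31 -0.32]
inc [-0.014   0.0067  0.1261] [-0.0047 -0.0056 -0.0032]
[-0.81  0.32  0.48  1.78 -0.16  1.08  1.19]
```

View pics/w4.png

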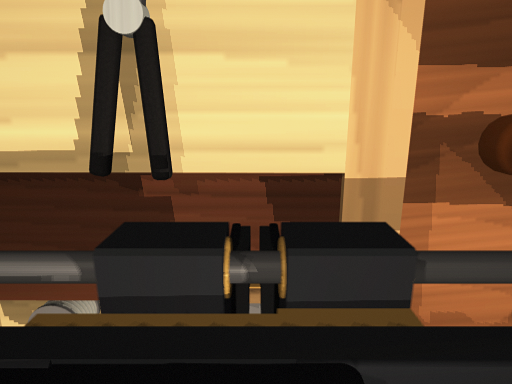

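The fingers are shut between the deck edge (row 172) and the left ledge, and the pliers are clear. Descending.

Request:
drive_tool --pt "-0.01 0.005 0.02 0 0 0" --pt "-0.01 0.005 0.05 0 0 0" --pt "-0.01 0.005 0.08 0 0 0" --pt "-0.01 0.005 0.115 0 0 0" --pt "-0.01 0.005 0.115 0 0 0"

```text
time: 11.65
ee_pos: [0.5392, 0.185, 0.0707]
eef_rot: [0.051, 0.999, -0.001, -0.001]
ft_force: [-1.5, -0.8, 0.1]
width: 0.0009
grip_force: 0.0
```

Run:
```python
from h import *
inc([*wd(.020,.153),.066]); print(cs(ray('wrist',250,172,.066)),cs(ray('wrist',345,210,.058)))
```

```text
pos [0.5392 0.185  0.0707] case [0.0192 0.1544] F [-1.47 -0.83  0.09]
inc [-0.0027 -0.0045  0.0157] [-0.0022 -0.0034 -0.0012]
[-0.01673061  0.15216449] [0.00532492 0.20250674]
```

Request:
drive_tool --pt "-0.013 -0.004 0.006 0 0 0" --pt "-0.026 -0.004 0.012 0 0 0" --pt "-0.039 -0.004 0.012 0 0 0" --pt "-0.05 -0.004 0.012 0 0 0" --pt "-0.06 -0.004 0.012 0 0 0"

```text
time: 12.07
ee_pos: [0.559, 0.1824, 0.0699]
eef_rot: [0.051, 0.999, 0.0, 0.0]
ft_force: [-0.4, -0.3, 0.5]
width: 0.0005
grip_force: 0.0
```

Request:
drive_tool --pt "-0.005 0 0 0 0 0" --pt "-0.01 0 0 0 0 0" --pt "-0.015 0 0 0 0 0" --pt "-0.02 0 0 0 0 0" --pt "-0.025 0 0 0 0 0"

```text
time: 12.48
ee_pos: [0.5653, 0.1818, 0.0694]
eef_rot: [0.051, 0.999, 0.0, -0.001]
ft_force: [-2.8, -0.2, 0.0]
width: 0.0004
grip_force: 1.3
```

Request:
drive_tool --pt "-0.004 0 0 0 0 0" --pt "-0.008 0 0 0 0 0" --pt "-0.012 0 0 0 0 0" --pt "-0.016 0 0 0 0 0" --pt "-0.02 0 0 0 0 0"

```text
time: 12.9
ee_pos: [0.5715, 0.181, 0.0694]
eef_rot: [0.051, 0.999, -0.0, -0.0]
ft_force: [-3.7, -0.3, -0.1]
width: 0.0005
grip_force: 1.9
```

Run:
```python
from h import *
inc([*wd(.020,.153),.066])
```

```text
pos [0.5715 0.181  0.0694] case [0.0518 0.1536] F [-3.67 -0.27 -0.07]
inc [ 0.1059 -0.0022  0.0113] [-0.0002 -0.0007 -0.0013]
```

Request:
drive_tool --pt "-0.004 0 0 0 0 0" --pt "-0.008 0 0 0 0 0" --pt "-0.012 0 0 0 0 0" --pt "-0.016 0 0 0 0 0" --pt "-0.016 0 0 0 0 0"

```text
time: 13.32
ee_pos: [0.5767, 0.1806, 0.0695]
eef_rot: [0.051, 0.999, 0.0, 0.0]
ft_force: [-2.3, 0.4, 0.1]
width: 0.0001
grip_force: 1.2
```

Request:
drive_tool --pt "0.05 0 0 0 0 0" --pt "0.07 -0.11 0 0 0 0" --pt "0.07 -0.23 0 0 0 0" --pt "0.07 -0.35 0 0 0 0" --pt "0.07 -0.47 0 0 0 0"

```text
time: 13.73
ee_pos: [0.5419, 0.0412, 0.0702]
eef_rot: [0.051, 0.999, 0.0, 0.001]
ft_force: [1.1, 0.0, -0.3]
width: 0.0005
grip_force: 0.0
```

Request:
drive_tool --pt "0 -0.12 0 0 0 0" --pt "0 -0.24 0 0 0 0" --pt "0 -0.36 0 0 0 0" --pt "0 -0.48 0 0 0 0" --pt "0 -0.53 0 0 0 0"

```text
time: 14.15
ee_pos: [0.5249, -0.1215, 0.0705]
eef_rot: [0.054, 0.999, -0.001, 0.001]
ft_force: [-0.3, 0.1, -0.8]
width: 0.0006
grip_force: 0.0
```

Run:
```python
from h import *
inc([*wd(.045,-.147),.068]);print(read_state()['joint_positions'].round(2))
```

```text
pos [ 0.5249 -0.1215  0.0705] case [ 0.0359 -0.1521] F [-0.34  0.14 -0.85]
inc [-0.0301  0.0171  0.0084] [-0.0024  0.0039 -0.0078]
[-0.38  0.32  0.61  1.89 -0.21  0.99  1.78]
```

Request:
drive_tool --pt "-0.01 0.01 0.004 0 0 -0.006" --pt "-0.018 0.01 0.004 0 0 -0.006" --pt "-0.024 0.01 0.004 0 0 -0.006" --pt "-0.03 0.01 0.004 0 0 -0.006" --pt "-0.035 0.01 0.004 0 0 -0.006"

```text
time: 14.57
ee_pos: [0.5364, -0.1127, 0.0684]
eef_rot: [0.048, 0.999, 0.0, 0.0]
ft_force: [0.1, -1.2, -1.4]
width: 0.0006
grip_force: 0.0
```

Request:
drive_tool --pt "-0.005 0 0 0 0 0" --pt "-0.01 0 0 0 0 0" --pt "-0.015 0 0 0 0 0" --pt "-0.02 0 0 0 0 0" --pt "-0.02 0 0 0 0 0"

```text
time: 14.98
ee_pos: [0.5416, -0.1142, 0.0681]
eef_rot: [0.049, 0.999, 0.0, -0.0]
ft_force: [-1.2, -0.8, -0.5]
width: 0.0006
grip_force: 0.6
```

Run:
```python
from h import *
inc([*wd(.057,-.147),.068])
```

```text
pos [ 0.5416 -0.1142  0.0681] case [ 0.0518 -0.1431] F [-1.24 -0.78 -0.53]
inc [-0.0172 -0.0131  0.0004] [ 0.0001 -0.0008  0.0049]
```

Request:
drive_tool --pt "-0.004 0 0 0 0 0.001" --pt "-0.008 0 0 0 0 0.002" --pt "-0.012 0 0 0 0 0.003" --pt "-0.016 0 0 0 0 0.004" --pt "-0.02 0 0 0 0 0.004"

```text
time: 15.4
ee_pos: [0.5478, -0.115, 0.0683]
eef_rot: [0.05, 0.999, 0.0, -0.0]
ft_force: [-1.1, 0.6, 0.9]
width: 0.0001
grip_force: 1.0
```

Request:
drive_tool --pt "-0.004 0 0 0 0 0" --pt "-0.008 0 0 0 0 0" --pt "-0.012 0 0 0 0 0" --pt "-0.016 0 0 0 0 0" --pt "-0.018 0 0 0 0 0"

```text
time: 15.82
ee_pos: [0.553, -0.1154, 0.0683]
eef_rot: [0.05, 0.999, 0.0, -0.0]
ft_force: [-3.2, 1.6, 0.1]
width: 0.0004
grip_force: 1.9
```

Run:
```python
from h import *
inc([*wd(.068,-.147),.068])
```

```text
pos [ 0.553  -0.1154  0.0683] case [ 0.0632 -0.1431] F [-3.16  1.6   0.09]
inc [-0.0158 -0.0129  0.0008] [ 0.0003 -0.0007  0.0008]
```

Request:
drive_tool --pt "-0.004 0 0 0 0 0" --pt "-0.008 0 0 0 0 0" --pt "-0.012 0 0 0 0 0" --pt "-0.016 0 0 0 0 0" --pt "-0.02 0 0 0 0 0"

```text
time: 16.23
ee_pos: [0.5591, -0.116, 0.0683]
eef_rot: [0.05, 0.999, 0.0, -0.0]
ft_force: [-3.1, 1.3, -0.5]
width: 0.0003
grip_force: 1.7
```

Request:
drive_tool --pt "0.06 0 0 0 0 0" --pt "0.08 0.11 0 0 0 0" --pt "0.08 0.23 0 0 0 0" --pt "0.08 0.35 0 0 0 0" --pt "0.08 0.47 0 0 0 0"

```text
time: 16.65
ee_pos: [0.5504, 0.028, 0.0691]
eef_rot: [0.051, 0.999, 0.0, 0.001]
ft_force: [0.4, 0.3, 0.5]
width: 0.0004
grip_force: 0.0
```

Request:
drive_tool --pt "0 0.12 0 0 0 0" --pt "0 0.24 0 0 0 0" --pt "0 0.36 0 0 0 0" --pt "0 0.48 0 0 0 0" --pt "0 0.51 0 0 0 0"

```text
time: 17.07
ee_pos: [0.5651, 0.1866, 0.0687]
eef_rot: [0.047, 0.999, 0.002, 0.001]
ft_force: [0.2, 1.0, -0.4]
width: 0.0006
grip_force: 0.0
```

Request:
drive_tool --pt "-0.01 0 0 0 0 0" --pt "-0.018 0 0 0 0 0" --pt "-0.026 0 0 0 0 0" --pt "-0.034 0 0 0 0 0" --pt "-0.04 0 0 0 0 0"

```text
time: 17.48
ee_pos: [0.5773, 0.176, 0.0685]
eef_rot: [0.051, 0.999, -0.0, 0.0]
ft_force: [-0.0, -0.5, -0.5]
width: 0.0004
grip_force: 0.0
```

Run:
```python
from h import *
inc([*wd(.068,.15),.068])
```

```text
pos [0.5773 0.176  0.0685] case [0.0581 0.1493] F [-0.03 -0.51 -0.45]
inc [-0.0332  0.0025  0.0018] [-0.0001  0.0008 -0.0021]
```

Request:
drive_tool --pt "-0.004 0 0 0 0 0" --pt "-0.008 0 0 0 0 0" --pt "-0.012 0 0 0 0 0" --pt "-0.016 0 0 0 0 0" --pt "-0.02 0 0 0 0 0"

```text
time: 17.9
ee_pos: [0.5827, 0.177, 0.0683]
eef_rot: [0.05, 0.999, 0.0, 0.0]
ft_force: [0.2, 0.5, 0.1]
width: 0.0008
grip_force: 0.0
```

Request:
drive_tool --pt "-0.004 0 0 0 0 0" --pt "-0.008 0 0 0 0 0" --pt "-0.012 0 0 0 0 0" --pt "-0.016 0 0 0 0 0" --pt "-0.02 0 0 0 0 0"

```text
time: 18.32
ee_pos: [0.5882, 0.1764, 0.0682]
eef_rot: [0.05, 0.999, -0.0, -0.0]
ft_force: [-2.4, -0.3, 1.0]
width: 0.0007
grip_force: 1.2
```

Run:
```python
from h import *
inc([*wd(.068,.15),.068])
```

```text
pos [0.5882 0.1764 0.0682] case [0.0688 0.1507] F [-2.36 -0.28  0.97]
inc [ 0.0028 -0.0025  0.0005] [-0.0002 -0.0012  0.0009]
```

Request:
drive_tool --pt "-0.004 0 0 0 0 0" --pt "-0.008 0 0 0 0 0" --pt "-0.012 0 0 0 0 0" --pt "-0.016 0 0 0 0 0" --pt "-0.02 0 0 0 0 0"

```text
time: 18.73
ee_pos: [0.5946, 0.1758, 0.0683]
eef_rot: [0.05, 0.999, 0.0, -0.0]
ft_force: [-2.1, -1.1, -0.9]
width: 0.0007
grip_force: 1.0
```

Request:
drive_tool --pt "-0.004 0 0 0 0 0" --pt "-0.008 0 0 0 0 0" --pt "-0.012 0 0 0 0 0" --pt "-0.016 0 0 0 0 0" --pt "-0.018 0 0 0 0 0"

```text
time: 19.15
ee_pos: [0.5998, 0.1751, 0.0683]
eef_rot: [0.05, 0.999, -0.0, -0.0]
ft_force: [-3.4, -0.8, 1.9]
width: 0.0004
grip_force: 1.9
```

Request:
drive_tool --pt "0.05 0 0 0 0 0" --pt "0.065 -0.11 0 0 0 0" --pt "0.065 -0.23 0 0 0 0" --pt "0.065 -0.35 0 0 0 0" --pt "0.065 -0.47 0 0 0 0"

```text
time: 19.57
ee_pos: [0.5669, 0.0356, 0.0689]
eef_rot: [0.05, 0.999, 0.0, 0.001]
ft_force: [0.7, 0.6, -1.0]
width: 0.0005
grip_force: 0.0
```

Request:
drive_tool --pt "0 -0.12 0 0 0 0" --pt "0 -0.24 0 0 0 0" --pt "0 -0.36 0 0 0 0" --pt "0 -0.48 0 0 0 0" --pt "0 -0.52 0 0 0 0"

```text
time: 19.98
ee_pos: [0.5502, -0.1249, 0.0692]
eef_rot: [0.053, 0.999, -0.001, 0.001]
ft_force: [-0.1, -1.0, 0.4]
width: 0.0006
grip_force: 0.0
```

Request:
drive_tool --pt "-0.005 0 0 0 0 0" --pt "-0.01 0 0 0 0 0" --pt "-0.015 0 0 0 0 0" --pt "-0.02 0 0 0 0 0" --pt "-0.025 0 0 0 0 0"

```text
time: 20.4
ee_pos: [0.5588, -0.1174, 0.0682]
eef_rot: [0.049, 0.999, 0.0, 0.0]
ft_force: [-0.1, 0.3, 0.4]
width: 0.0004
grip_force: 0.0
```

Run:
```python
from h import *
inc([*wd(.08,-.147),.068])
```

```text
pos [ 0.5588 -0.1174  0.0682] case [ 0.0692 -0.1446] F [-0.11  0.33  0.36]
inc [-0.0359 -0.0082  0.0008] [0.0006 0.0002 0.0038]
```

Push the right end in ~6 mm calls.

Request:
drive_tool --pt "-0.004 0 0 0 0 0.001" --pt "-0.008 0 0 0 0 0.002" --pt "-0.012 0 0 0 0 0.002" --pt "-0.016 0 0 0 0 0.002" --pt "-0.02 0 0 0 0 0.002"

```text
time: 20.82
ee_pos: [0.5642, -0.1196, 0.0683]
eef_rot: [0.051, 0.999, 0.0, -0.0]
ft_force: [0.0, 0.3, 0.5]
width: 0.0007
grip_force: 0.0
```

Request:
drive_tool --pt "-0.004 0 0 0 0 0" --pt "-0.008 0 0 0 0 0" --pt "-0.012 0 0 0 0 0" --pt "-0.016 0 0 0 0 0" --pt "-0.02 0 0 0 0 0"

```text
time: 21.23
ee_pos: [0.57, -0.1202, 0.0682]
eef_rot: [0.051, 0.999, 0.0, -0.0]
ft_force: [-1.5, 1.1, -0.2]
width: 0.0006
grip_force: 1.0
```

Request:
drive_tool --pt "-0.004 0 0 0 0 0" --pt "-0.008 0 0 0 0 0" --pt "-0.012 0 0 0 0 0" --pt "-0.016 0 0 0 0 0" --pt "-0.02 0 0 0 0 0"

```text
time: 21.65
ee_pos: [0.5762, -0.1208, 0.0683]
eef_rot: [0.051, 0.999, 0.0, -0.0]
ft_force: [-1.3, 1.5, -0.9]
width: 0.0004
grip_force: 1.0
```

Run:
```python
from h import *
inc([*wd(.08,-.147),.068])
```

```text
pos [ 0.5762 -0.1208  0.0683] case [ 0.0869 -0.1462] F [-1.3   1.47 -0.88]
inc [ 0.0229 -0.0026  0.001 ] [ 0.0001 -0.0001 -0.0012]
```

Request:
drive_tool --pt "-0.004 0 0 0 0 0" --pt "-0.008 0 0 0 0 0" --pt "-0.012 0 0 0 0 0" --pt "-0.016 0 0 0 0 0" --pt "-0.02 0 0 0 0 0"

```text
time: 22.07
ee_pos: [0.5821, -0.1214, 0.0682]
eef_rot: [0.051, 0.999, 0.0, -0.0]
ft_force: [-4.1, 1.2, -0.5]
width: 0.0004
grip_force: 1.7
```

Request:
drive_tool --pt "0.05 0 0 0 0 0" --pt "0.065 0.11 0 0 0 0" --pt "0.065 0.23 0 0 0 0" --pt "0.065 0.35 0 0 0 0" --pt "0.065 0.47 0 0 0 0"

```text
time: 22.48
ee_pos: [0.5781, 0.0222, 0.0691]
eef_rot: [0.051, 0.999, 0.0, 0.001]
ft_force: [0.6, -0.0, 0.7]
width: 0.0004
grip_force: 0.0
```

Request:
drive_tool --pt "0 0.12 0 0 0 0" --pt "0 0.24 0 0 0 0" --pt "0 0.36 0 0 0 0" --pt "0 0.48 0 0 0 0" --pt "0 0.52 0 0 0 0"

```text
time: 22.9
ee_pos: [0.5933, 0.1834, 0.0686]
eef_rot: [0.048, 0.999, 0.002, 0.001]
ft_force: [-0.4, 1.3, -0.9]
width: 0.0005
grip_force: 0.0
```

Request:
drive_tool --pt "-0.005 0 0 0 0 0" --pt "-0.01 0 0 0 0 0" --pt "-0.015 0 0 0 0 0" --pt "-0.02 0 0 0 0 0" --pt "-0.025 0 0 0 0 0"

```text
time: 23.32
ee_pos: [0.6009, 0.1735, 0.0685]
eef_rot: [0.052, 0.999, -0.0, 0.0]
ft_force: [0.3, 1.0, -0.5]
width: 0.0006
grip_force: 0.0
```

Run:
```python
from h import *
inc([*wd(.09,.15),.068])
```

```text
pos [0.6009 0.1735 0.0685] case [0.0818 0.1491] F [ 0.28  0.95 -0.48]
inc [-0.0275  0.003   0.0018] [-0.0003  0.0006 -0.0042]
```

Request:
drive_tool --pt "-0.004 0 0 0 0 -0.002" --pt "-0.008 0 0 0 0 -0.002" --pt "-0.012 0 0 0 0 -0.002" --pt "-0.016 0 0 0 0 -0.002" --pt "-0.02 0 0 0 0 -0.002"

```text
time: 23.73
ee_pos: [0.6064, 0.1746, 0.0684]
eef_rot: [0.05, 0.999, 0.0, 0.0]
ft_force: [0.7, 0.8, -0.2]
width: 0.0003
grip_force: 0.0
```

Request:
drive_tool --pt "-0.004 0 0 0 0 0" --pt "-0.008 0 0 0 0 0" --pt "-0.012 0 0 0 0 0" --pt "-0.016 0 0 0 0 0" --pt "-0.02 0 0 0 0 0"

```text
time: 24.15
ee_pos: [0.6121, 0.174, 0.0681]
eef_rot: [0.05, 0.999, -0.0, -0.0]
ft_force: [-1.0, 0.3, 0.2]
width: 0.0007
grip_force: 1.0
```

Request:
drive_tool --pt "-0.003 0 0 0 0 0" --pt "-0.006 0 0 0 0 0" --pt "-0.009 0 0 0 0 0" --pt "-0.012 0 0 0 0 0" --pt "-0.015 0 0 0 0 0"

```text
time: 24.57
ee_pos: [0.6168, 0.1736, 0.0683]
eef_rot: [0.05, 0.999, 0.0, -0.0]
ft_force: [-2.8, -0.1, -0.8]
width: 0.0006
grip_force: 1.0
```

Run:
```python
from h import *
inc([*wd(.1,.15),.068])
```

```text
pos [0.6168 0.1736 0.0683] case [0.0976 0.1508] F [-2.8  -0.07 -0.78]
inc [-0.008  -0.0026  0.0011] [ 0.0001 -0.0001  0.0007]
```

Request:
drive_tool --pt "-0.003 0 0 0 0 0" --pt "-0.006 0 0 0 0 0" --pt "-0.009 0 0 0 0 0" --pt "-0.012 0 0 0 0 0" --pt "-0.014 0 0 0 0 0"

```text
time: 24.98
ee_pos: [0.6207, 0.173, 0.0683]
eef_rot: [0.05, 0.999, -0.0, -0.0]
ft_force: [-2.9, -0.6, 1.4]
width: 0.0005
grip_force: 1.9
```

Request:
drive_tool --pt "0.04 0 0 0 0 0" --pt "0.05 -0.11 0 0 0 0" --pt "0.05 -0.23 0 0 0 0" --pt "0.05 -0.35 0 0 0 0" --pt "0.05 -0.47 0 0 0 0"

```text
time: 25.4
ee_pos: [0.5924, 0.0329, 0.0689]
eef_rot: [0.05, 0.999, 0.0, 0.001]
ft_force: [1.0, 0.1, 0.6]
width: 0.0004
grip_force: 0.0
```

Request:
drive_tool --pt "0 -0.12 0 0 0 0" --pt "0 -0.24 0 0 0 0" --pt "0 -0.36 0 0 0 0" --pt "0 -0.48 0 0 0 0" --pt "0 -0.52 0 0 0 0"

```text
time: 25.82
ee_pos: [0.5756, -0.1279, 0.0693]
eef_rot: [0.053, 0.999, -0.001, 0.001]
ft_force: [1.0, -1.2, -0.4]
width: 0.0005
grip_force: 0.0
```

Request:
drive_tool --pt "-0.003 0 0 0 0 0" --pt "-0.006 0 0 0 0 0" --pt "-0.01 0 0 0 0 0" --pt "-0.015 0 0 0 0 0" --pt "-0.02 0 0 0 0 0"

```text
time: 26.23
ee_pos: [0.5828, -0.1198, 0.0683]
eef_rot: [0.049, 0.999, 0.0, 0.0]
ft_force: [0.5, 0.2, -0.3]
width: 0.0007
grip_force: 0.0
```

Run:
```python
from h import *
inc([*wd(.1,-.147),.068])
```

```text
pos [ 0.5828 -0.1198  0.0683] case [ 0.0934 -0.1445] F [ 0.55  0.2  -0.35]
inc [-0.022  -0.0085  0.0009] [0.0007 0.0002 0.0038]
```

Request:
drive_tool --pt "-0.003 0 0 0 0 0.002" --pt "-0.006 0 0 0 0 0.002" --pt "-0.01 0 0 0 0 0.002" --pt "-0.014 0 0 0 0 0.002" --pt "-0.018 0 0 0 0 0.002"

```text
time: 26.65
ee_pos: [0.5875, -0.1219, 0.0682]
eef_rot: [0.051, 0.999, 0.0, -0.0]
ft_force: [-2.0, 0.6, 1.2]
width: 0.0005
grip_force: 1.2
```

Request:
drive_tool --pt "-0.003 0 0 0 0 0" --pt "-0.006 0 0 0 0 0" --pt "-0.009 0 0 0 0 0" --pt "-0.012 0 0 0 0 0" --pt "-0.014 0 0 0 0 0"

```text
time: 27.07
ee_pos: [0.5917, -0.1224, 0.0682]
eef_rot: [0.051, 0.999, 0.0, -0.0]
ft_force: [-1.6, 0.5, -0.0]
width: 0.0003
grip_force: 1.0
```

Request:
drive_tool --pt "-0.002 0 0 0 0 0" --pt "-0.004 0 0 0 0 0" --pt "-0.006 0 0 0 0 0" --pt "-0.008 0 0 0 0 0" --pt "-0.01 0 0 0 0 0"

```text
time: 27.48
ee_pos: [0.5948, -0.1227, 0.0683]
eef_rot: [0.051, 0.999, 0.0, -0.0]
ft_force: [-2.3, 0.5, -1.1]
width: 0.0005
grip_force: 1.0
```

Run:
```python
from h import *
inc([*wd(.11,-.147),.068])
```

```text
pos [ 0.5948 -0.1227  0.0683] case [ 0.1055 -0.1463] F [-2.33  0.47 -1.1 ]
inc [-0.0149 -0.0025  0.0011] [ 0.0001 -0.     -0.0013]
```

Advance 1.5 mm per call until the force shows the stop.

Request:
drive_tool --pt "-0.002 0 0 0 0 0" --pt "-0.003 0 0 0 0 0" --pt "-0.005 0 0 0 0 0" --pt "-0.006 0 0 0 0 0" --pt "-0.007 0 0 0 0 0"

```text
time: 27.9
ee_pos: [0.5968, -0.1229, 0.0683]
eef_rot: [0.051, 0.999, 0.0, -0.0]
ft_force: [-3.0, -0.5, -1.0]
width: 0.0005
grip_force: 1.1
```

Request:
drive_tool --pt "0.04 0 0 0 0 0" --pt "0.05 0.11 0 0 0 0" --pt "0.05 0.23 0 0 0 0" --pt "0.05 0.35 0 0 0 0" --pt "0.05 0.47 0 0 0 0"

```text
time: 28.32
ee_pos: [0.597, 0.0203, 0.0689]
eef_rot: [0.051, 0.999, 0.0, 0.001]
ft_force: [0.5, 0.2, 0.3]
width: 0.0002
grip_force: 0.0
```

Request:
drive_tool --pt "0 0.12 0 0 0 0" --pt "0 0.24 0 0 0 0" --pt "0 0.36 0 0 0 0" --pt "0 0.48 0 0 0 0" --pt "0 0.52 0 0 0 0"

```text
time: 28.73
ee_pos: [0.6122, 0.1817, 0.0685]
eef_rot: [0.048, 0.999, 0.002, 0.001]
ft_force: [0.0, 0.9, -0.1]
width: 0.0006
grip_force: 0.0
```

Request:
drive_tool --pt "-0.003 0 0 0 0 0" --pt "-0.008 0 0 0 0 0" --pt "-0.015 0 0 0 0 0" --pt "-0.022 0 0 0 0 0" --pt "-0.03 0 0 0 0 0"

```text
time: 29.15
ee_pos: [0.6216, 0.1715, 0.0686]
eef_rot: [0.052, 0.999, -0.0, 0.0]
ft_force: [-0.6, 0.1, -0.1]
width: 0.0007
grip_force: 0.0
```

Request:
drive_tool --pt "-0.003 0 0 0 0 0" --pt "-0.006 0 0 0 0 0" --pt "-0.009 0 0 0 0 0" --pt "-0.012 0 0 0 0 0" --pt "-0.014 0 0 0 0 0"

```text
time: 29.57
ee_pos: [0.6248, 0.1726, 0.0681]
eef_rot: [0.051, 0.999, -0.0, -0.001]
ft_force: [-2.8, -0.2, 0.8]
width: 0.0003
grip_force: 1.2
```

Run:
```python
from h import *
inc([*wd(.11,.15),.068])
```

```text
pos [0.6248 0.1726 0.0681] case [0.1057 0.1507] F [-2.83 -0.18  0.83]
inc [-0.0144 -0.0022  0.0004] [-0.0002 -0.0014 -0.0012]
```

Request:
drive_tool --pt "-0.002 0 0 0 0 0" --pt "-0.004 0 0 0 0 0" --pt "-0.006 0 0 0 0 0" --pt "-0.008 0 0 0 0 0" --pt "-0.008 0 0 0 0 0"

```text
time: 29.98
ee_pos: [0.6277, 0.1725, 0.0683]
eef_rot: [0.051, 0.999, 0.0, 0.0]
ft_force: [-1.2, -0.3, -0.4]
width: 0.0008
grip_force: 0.8
```

Request:
drive_tool --pt "-0.001 0 0 0 0 0" --pt "-0.002 0 0 0 0 0" --pt "-0.003 0 0 0 0 0" --pt "-0.004 0 0 0 0 0" --pt "-0.005 0 0 0 0 0"

```text
time: 30.4
ee_pos: [0.6292, 0.1723, 0.0683]
eef_rot: [0.051, 0.999, 0.0, -0.0]
ft_force: [-1.9, -0.4, 0.3]
width: 0.0006
grip_force: 1.0
```

Request:
drive_tool --pt "-0.001 0 0 0 0 0" --pt "-0.002 0 0 0 0 0" --pt "-0.003 0 0 0 0 0" --pt "-0.004 0 0 0 0 0" --pt "-0.005 0 0 0 0 0"

```text
time: 30.82
ee_pos: [0.6296, 0.1724, 0.0681]
eef_rot: [0.051, 0.999, 0.0, -0.001]
ft_force: [-8.4, 0.5, 2.7]
width: 0.0005
grip_force: 4.2
```

Request:
drive_tool --pt "-0.001 0 0 0 0 0" --pt "-0.002 0 0 0 0 0" --pt "-0.003 0 0 0 0 0" --pt "-0.004 0 0 0 0 0" --pt "-0.005 0 0 0 0 0"

```text
time: 31.23
ee_pos: [0.6296, 0.1725, 0.0676]
eef_rot: [0.051, 0.999, -0.0, -0.003]
ft_force: [-12.7, 0.7, 4.5]
width: 0.0006
grip_force: 6.9
```

The left end stops at case x ≈ 0.1105, either at home or wedged. Back to the right ledge.

Request:
drive_tool --pt "0.03 0 0 0 0 0" --pt "0.06 -0.11 0 0 0 0" --pt "0.06 -0.23 0 0 0 0" --pt "0.06 -0.35 0 0 0 0" --pt "0.06 -0.47 0 0 0 0"

```text
time: 31.65
ee_pos: [0.6002, 0.0322, 0.069]
eef_rot: [0.051, 0.999, 0.0, 0.001]
ft_force: [1.9, -0.5, -0.0]
width: 0.0004
grip_force: 0.0
```

Request:
drive_tool --pt "0 -0.12 0 0 0 0" --pt "0 -0.24 0 0 0 0" --pt "0 -0.36 0 0 0 0" --pt "0 -0.48 0 0 0 0" --pt "0 -0.52 0 0 0 0"

```text
time: 32.07
ee_pos: [0.5831, -0.1287, 0.0693]
eef_rot: [0.054, 0.999, -0.002, 0.001]
ft_force: [0.1, -0.8, 0.0]
width: 0.0009
grip_force: 0.0
```

Request:
drive_tool --pt "-0.003 0 0 0 0 0" --pt "-0.01 0 0 0 0 0" --pt "-0.02 0 0 0 0 0" --pt "-0.03 0 0 0 0 0" --pt "-0.035 0 0 0 0 0"

```text
time: 32.48
ee_pos: [0.5954, -0.1209, 0.0683]
eef_rot: [0.05, 0.999, 0.0, 0.0]
ft_force: [0.1, 0.0, -0.4]
width: 0.0005
grip_force: 0.0
```

Run:
```python
from h import *
inc([*wd(.11,-.147),.068])
```

```text
pos [ 0.5954 -0.1209  0.0683] case [ 0.106  -0.1444] F [ 0.13  0.01 -0.36]
inc [-0.0133 -0.0087  0.001 ] [0.0005 0.0005 0.002 ]
```

Request:
drive_tool --pt "-0.002 0 0 0 0 0" --pt "-0.004 0 0 0 0 0" --pt "-0.006 0 0 0 0 0" --pt "-0.008 0 0 0 0 0" --pt "-0.01 0 0 0 0 0"

```text
time: 32.9
ee_pos: [0.5975, -0.123, 0.0683]
eef_rot: [0.051, 0.999, 0.0, 0.0]
ft_force: [0.6, 0.2, -0.8]
width: 0.0003
grip_force: 0.0
```

Request:
drive_tool --pt "-0.001 0 0 0 0 0" --pt "-0.002 0 0 0 0 0" --pt "-0.003 0 0 0 0 0" --pt "-0.004 0 0 0 0 0" --pt "-0.005 0 0 0 0 0"

```text
time: 33.32
ee_pos: [0.5984, -0.1231, 0.0682]
eef_rot: [0.051, 0.999, 0.0, -0.001]
ft_force: [-2.6, 0.4, 0.7]
width: 0.0003
grip_force: 1.7
```

Run:
```python
from h import *
inc([*wd(.11,-.147),.068])
```

```text
pos [ 0.5984 -0.1231  0.0682] case [ 0.1092 -0.1463] F [-2.63  0.36  0.72]
inc [-0.0026 -0.0024  0.0005] [ 0.0003 -0.0014 -0.0014]
```

Request:
drive_tool --pt "-0.001 0 0 0 0 0" --pt "-0.002 0 0 0 0 0" --pt "-0.003 0 0 0 0 0" --pt "-0.004 0 0 0 0 0" --pt "-0.005 0 0 0 0 0"

```text
time: 33.73
ee_pos: [0.5985, -0.1232, 0.0676]
eef_rot: [0.051, 0.999, 0.0, -0.002]
ft_force: [-9.1, 0.8, 2.4]
width: 0.0002
grip_force: 4.9
```

Request:
drive_tool --pt "-0.001 0 0 0 0 0" --pt "-0.002 0 0 0 0 0" --pt "-0.003 0 0 0 0 0" --pt "-0.004 0 0 0 0 0" --pt "-0.004 0 0 0 0 0"

```text
time: 34.15
ee_pos: [0.5985, -0.1233, 0.0672]
eef_rot: [0.051, 0.999, 0.0, -0.003]
ft_force: [-12.4, 1.2, 4.2]
width: 0.0006
grip_force: 6.7
```

Run:
```python
from h import *
inc([*wd(.11,-.147),.068])
```

```text
pos [ 0.5985 -0.1233  0.0672] case [ 0.1093 -0.1464] F [-12.44   1.2    4.15]
inc [-0.0022 -0.0019 -0.0028] [ 0.0008 -0.0086 -0.0021]
```

Both ends now stop firmly at about the same place. I'll lift clear and look at the far edge.

Request:
drive_tool --pt "0.03 0 0 0 0 0" --pt "0.06 0 0 0 0 0" --pt "0.06 0 -0.12 0 0 0" --pt "0.06 0 -0.24 0 0 0" --pt "0.06 0 -0.36 0 0 0"

```text
time: 34.57
ee_pos: [0.5831, -0.1217, 0.1777]
eef_rot: [0.051, 0.999, -0.0, -0.0]
ft_force: [1.5, -1.1, 0.5]
width: 0.0001
grip_force: 0.0
```

Request:
drive_tool --pt "-0.05 0.1 -0.03 0 0 0" --pt "-0.1 0.2 -0.06 0 0 0" --pt "-0.16 0.3 -0.1 0 0 0" --pt "-0.22 0.4 -0.13 0 0 0" --pt "-0.28 0.5 -0.16 0 0 0"

```text
time: 34.98
ee_pos: [0.6834, 0.0207, 0.2254]
eef_rot: [0.051, 0.999, 0.0, 0.001]
ft_force: [0.0, -0.1, -0.8]
width: 0.0004
grip_force: 0.0
```

Request:
drive_tool --pt "0 0 0 0 0 0" --pt "0 0 0 0 0 0" --pt "0 0 0 0 0 0" --pt "0 0 0 0 0 0" --pt "0 0 0 0 0 0"

```text
time: 35.4
ee_pos: [0.6821, 0.0175, 0.2245]
eef_rot: [0.052, 0.999, -0.0, 0.0]
ft_force: [-0.5, 0.2, 0.8]
width: 0.0003
grip_force: 0.0
```

Run:
```python
from h import *
inc([*wd(.11,-.147),.068])
im=snap('wrist','w5.png')
for y in(.15,-.15): print(proj('wrist',[*wd(.14,y),.058]),proj('wrist',[*wd(.14,y),.066]),proj('wrist',[*wd(.15,y),.066]))
cv2.imwrite('pics/w5c.png',cv2.resize(im[60:260],(800,560)[:2] if 0 else (800,312),interpolation=cv2.INTER_CUBIC))
```

```text
pos [0.6821 0.0175 0.2245] case [0.1783 0.0021] F [-0.53  0.18  0.82]
inc [ 0.226  -0.4977  0.5216] [-0.0001  0.0001 -0.0039]
[410.14103518 137.00067518] [413.93357141 137.7791549 ] [412.72319587 148.61442485]
[ 93.03581092 137.79378206] [ 89.11827742 138.59199404] [ 90.42718515 149.42708034]
```

View pics/w5c.png

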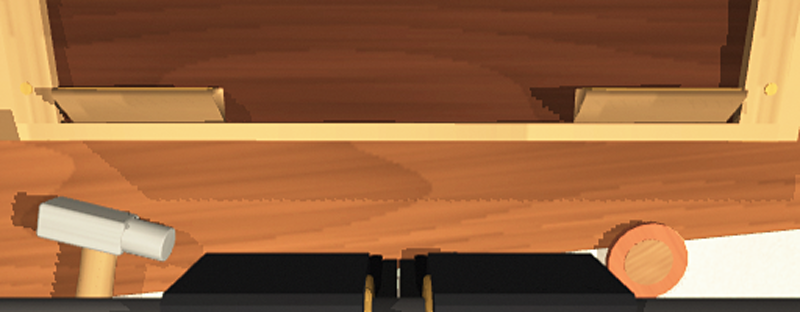

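Both ledges meet the far wall at row ~123 of the crop, with no gap visible. I'll check pixel profiles for the last millimetres.

Run:
```python
import cv2
im=cv2.imread('pics/w5.png').astype(int).sum(2)//3
for n,a,b in(('R',70,120),('M',180,330),('L',390,440)): print(n,[(v,int(im[v,a:b].mean())) for v in range(113,154)])
```

```text
R [(113, 64), (114, 48), (115, 37), (116, 128), (117, 116), (118, 94), (119, 103), (120, 116), (121, 130), (122, 136), (123, 136), (124, 137), (125, 137), (126, 138), (127, 139), (128, 139), (129, 140), (130, 140), (131, 139), (132, 138), (133, 138), (134, 138), (135, 137), (136, 137), (137, 139), (138, 85), (139, 193), (140, 202), (141, 199), (142, 199), (143, 199), (144, 199), (145, 199), (146, 199), (147, 199), (148, 201), (149, 190), (150, 134), (151, 115), (152, 115), (153, 113)]
M [(113, 68), (114, 70), (115, 70), (116, 69), (117, 69), (118, 68), (119, 68), (120, 68), (121, 68), (122, 68), (123, 68), (124, 67), (125, 66), (126, 63), (127, 63), (128, 64), (129, 64), (130, 65), (131, 65), (132, 66), (133, 66), (134, 66), (135, 67), (136, 68), (137, 58), (138, 59), (139, 186), (140, 198), (141, 197), (142, 196), (143, 196), (144, 196), (145, 196), (146, 196), (147, 196), (148, 197), (149, 202), (150, 136), (151, 109), (152, 112), (153, 112)]
L [(113, 70), (114, 57), (115, 41), (116, 90), (117, 135), (118, 100), (119, 101), (120, 117), (121, 132), (122, 143), (123, 143), (124, 141), (125, 141), (126, 141), (127, 140), (128, 140), (129, 139), (130, 139), (131, 139), (132, 138), (133, 138), (134, 137), (135, 137), (136, 137), (137, 138), (138, 99), (139, 168), (140, 198), (141, 199), (142, 198), (143, 198), (144, 198), (145, 198), (146, 198), (147, 198), (148, 199), (149, 204), (150, 134), (151, 101), (152, 102), (153, 102)]
```

```bash
python3 -c "from bench import *; print(close_job())"
```

```text
the job is handed in; nothing more can be done
None
```

The spool stands in the middle compartment and the cover is shut, with at most about 1 mm showing at each end of its far edge. No push reading went above about 13 N. The job is handed in at about 35 s, but no verdict came back.

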